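Isolate the machines at the interlocked lever bank

TASK

Isolate all three machines before maintenance: throw every lever of the grey isolator bank from the green side fully over to the red side and leave it there. The levers are interlocked and only one order is permitted, which differs every time and cannot be seen: try a lever gently, and when it stops short leave it and try another, never forcing a blocked one. Do not disturb the brush, the oil can or the steel block lying around the bank.

Things in the scene. Friction and masses are not known exactly. Their poses are not given: they have to be found in the camera images.
- bank: Grey steel isolator box, bolted down: 150 (x) by 340 (y) by 115 mm high, flanges 6 mm high making it 206 mm in x. Origin: centre of its underside; x axis from its green side (towards the robot) to its red side, y left, z up. Three levers stand out of its top at y = +100, 0, -100 mm; each swings in the box's x-z plane about a pivot at x = 0, z = 85 mm.
- lever_left (a joint): Angle (rad) of the lever at y = +100 mm of the box: 0 = leaning 0.45 rad from vertical to the green side (-x of the box), 0.9 = leaning 0.45 rad to the red side, at its end stop. Starts at 0 to 0.04 and stays where it is left (friction). Fully over means above 0.78.
- lever_middle (a joint): The same for the lever at y = 0. Of all three: a free lever takes 2 to 7 N of push at the grip; a blocked one stops at about 0.09 rad (some 10 mm of grip travel from 0), then pushes back springily, a few N per mm. More than 20 N on a handle bends the locks.
- lever_right (a joint): The same for the lever at y = -100 mm. Hidden locks in the box, drawn afresh each time: at first just one of the three levers is free; once it is fully over a second is freed, and once that is over the third. A lever frees the next from about 0.72 rad.
- handle_left (a point): Handle of the left lever: round black grip 26 mm in diameter and 68 mm long with round ends and a yellow collar at its foot, on a 13 mm steel shaft. Origin: 100 mm from the pivot along the lever, in the grip; z axis along the lever away from the pivot, y parallel to the box's y. The grip reaches from 33 mm below to 35 mm above the origin.
- handle_middle (a point): The same for the middle lever.
- handle_right (a point): The same for the right lever.
- brush_grip (a point): Bystander: hand brush with a wooden handle, 200 mm long, lying on the bench to the left (+y) of the box; point on its handle.
- oil_can_mid (a point): Bystander: aluminium can with a blue band, 56 mm in diameter, 110 mm high, standing to the right (-y) of the box; its centre half-way up.
- vee_block_mid (a point): Bystander: steel vee block, 50 by 70 by 40 mm high, standing in front of the box towards the robot; its centre half-way up.

How it is judged:
On the way, in this order (a step that is already met when the one before it is completed fails the run):
1. a first lever is fully over (value of joint any of lever_left, lever_middle, lever_right above 0.78 rad), for 0.1 s.
2. two levers are fully over ((value of joint each of lever_left, lever_middle above 0.78 rad or value of joint each of lever_left, lever_right above 0.78 rad or value of joint each of lever_middle, lever_right above 0.78 rad)), for 0.1 s.
At the end, for the whole second after the job is handed in: All three levers are fully over on the red side (each joint above 0.78 rad of 0.9) and stay there (value of joint each of lever_left, lever_middle, lever_right above 0.78 rad); the robot touches nothing.
It fails at once if a lever handle is pushed with more than 20 N (contact force between any of the arm, the fingers and lever_left above 20 N or contact force between any of the arm, the fingers and lever_middle above 20 N or contact force between any of the arm, the fingers and lever_right above 20 N).
It fails at once if the brush, the oil can or the vee block is moved by more than 20 mm (distance of any of brush_grip, oil_can_mid, vee_block_mid from where it was at the start of the episode above 0.02 m).
It also fails if it takes over 64 s, if anything falls off the work surface, if the arm or the gripper's body presses on something with over 40 N, if the wrist force passes 120 N, or if a joint passes its speed limit or range.

ROBOT

A 6-joint arm with a two-finger parallel gripper is mounted at the origin on the work surface. World frame = base frame: x ahead of the robot, y to its left, z up, the work surface at z = 0. Lengths are in m, angles in rad, forces in N, time in s.
With the tool pointing down it reaches from about 0.275 to 0.825 m from the base axis. Payload 4.9 kg.
Tool frame: the origin (TCP) lies midway between the tips of the shut fingers; the grasp point (between the pads) lies 19 mm behind it; z points along the fingers, y is the line along which they close (so a half turn about z gives the same grasp; the last joint's range is limited). The gripper opens to 85 mm and grips with 20 to 120 N. Pads are 22 mm wide; open, the fingers measure 114 mm over their backs; the gripper's body (76 mm by 85 mm) begins 54 mm behind the grasp point. The pads swing forward as they close: fully open they stand 13 mm farther back than shut.
Start: joints at [0.986, 0.326, -0.193, 1.052, 0, 1.437], TCP at [0.24, 0.495, 0.2] pointing down, gripper open.
Joint ranges: [-2.65, 2.65], [-0.97, 1.79], [-1.3, 1.35], [-1.93, 2.1], [-1.47, 1.37], [-3.14, 3.14]. Speed limits (rad/s): [2.57, 2.57, 3.14, 3.14, 3.14, 3.14].

INTERFACE

Orientations are given as a unit quaternion [w, x, y, z].
In Python, from cell import bot, cams gives the robot as it stands. Calls block until the motion is done:
- bot.movep(position, orientation): joint-space move of the TCP to a pose.
- bot.move_l(position, feed=0.15, ori=None, guard=None): straight line of the TCP; ori=None keeps the orientation; feed is the mean speed in m/s. With guard (N) it stops when the force on the tool has changed by that much, and returns True; else False.
- bot.goto_joints(angles): joint-space move.
- bot.set_gripper(opening): opening from 0.0 (shut) to 1.0 (fully open); the grip force is fixed at half the most; returns when the fingers have stopped.
- bot.pause(seconds).
- bot.inverse_kinematics(position, orientation): joint angles nearest the present ones, or None.
- bot.read_state(): the state.
- cams.capture(name): name is "scene" or "top" or "wrist"; returns a dict with "image" (400x640x3 uint8, red, green, blue), "camera_matrix" (3x3 intrinsics, pixels), "xyz" and "orientation" of the camera in the world. Camera axes: x right, y down, z forward; pixel columns grow to the right and rows downward; lengths in m; the calibration is good to about 2 mm. A picture is of the moment at which its call begins. There is no depth.
A pose or a line that the arm cannot do raises bot.Unreachable and nothing moves.
- bot.finish_job(): hands the job in; it is judged then, once.
The state is a dict: "time_s": time; "joint_positions": joint angles; "qd": joint speeds; "joint_torque": joint torques, N m; "ee_pos": TCP position; "tool_rot": TCP orientation; "contact_force": force on the tool from outside, world axes, zero at the start; "ft_torque": the same for the moment, N m; "gripper_width": opening from 0.0 (shut) to 1.0 (fully open); "grasp_force": force on a finger pad.
Only numpy, scipy, OpenCV 4.12 (cv2) and the standard library are available. Lean on these libraries where they do the work, as an engineer would, in place of code of your own. Each camera call takes 0.05 s, during which the arm holds its last target. There are 200 camera calls.

## Working session

There is one attempt and no reset: what is moved stays moved. The work goes in short steps, each a Python script; the robot and the scene stay as the last script left them, time stands still between calls to the robot, and variables do not carry over. Pictures are saved under pics/ and viewed, at most 10 in all, crops included, and the job is handed in when it is done.

```bash
mkdir -p pics; ls; python3 - <<'E'
from cell import bot, cams
import cv2
for n in ("top","scene"):
    c=cams.capture(n); cv2.imwrite(f"pics/{n}0.png",c["image"][...,::-1]); print(n,c["camera_matrix"].tolist(),c["xyz"],c["orientation"])
s=bot.read_state(); print(s["ee_pos"],s["tool_rot"],s["contact_force"],s["time_s"])
E
```

```text
pics
top [[420.6772746808265, 0.0, 317.116720584459], [0.0, 420.6772746808265, 188.49348943149826], [0.0, 0.0, 1.0]] [0.30935876 0.05131382 1.21303266] [-0.07078941  0.70755872 -0.69996584  0.06631246]
scene [[409.35694765842544, 0.0, 311.73657927542604], [0.0, 409.35694765842544, 202.63519615779103], [0.0, 0.0, 1.0]] [1.37108184 0.17845904 0.77432314] [-0.29184615  0.57135946  0.68851714 -0.33810997]
[0.23929939 0.49457202 0.199074  ] [-2.81551215e-04  2.23507007e-01  9.74702011e-01 -7.27337925e-04] [-1.31349466  0.65385294 -0.72534006] 0.1
```

View pics/top0.png

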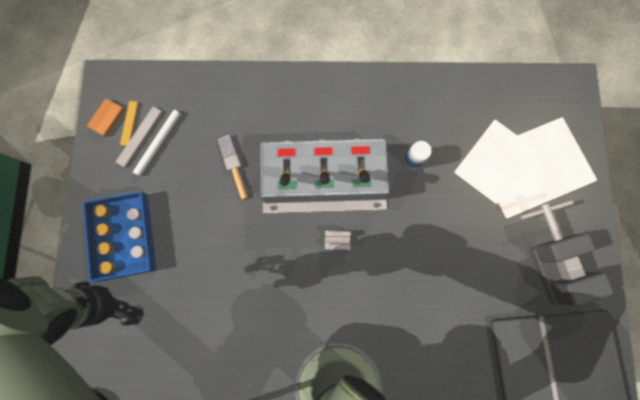

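View pics/scene0.png

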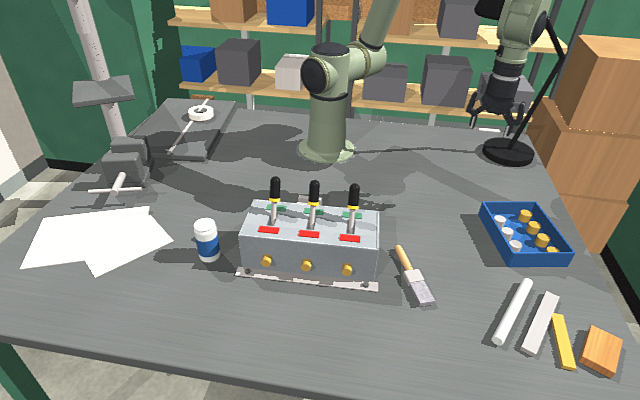

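The top view shows the box at about cols 262–387, rows 140–196. The red plates are at (287,152), (323,151) and (360,150), with the vee block at (338,239), the can at (418,153) and the brush at (232,165). The scene view shows the black grips at about (275,188), (314,190) and (354,194).

```bash
cat > h.py <<'E'
from cell import bot, cams
import numpy as np, cv2
from scipy.spatial.transform import Rotation as R
def ray(c,px):
    q=np.array(c["orientation"]); d=np.linalg.inv(c["camera_matrix"])@[px[0],px[1],1]
    return np.array(c["xyz"]), R.from_quat(q[[1,2,3,0]]).apply(d)
def plane(c,px,z):
    o,d=ray(c,px); return o+d*(z-o[2])/d[2]
def tri(c1,p1,c2,p2):
    o1,d1=ray(c1,p1);o2,d2=ray(c2,p2)
    t=np.linalg.lstsq(np.c_[d1,-d2],o2-o1,rcond=None)[0]
    a,b=o1+t[0]*d1,o2+t[1]*d2; return (a+b)/2,np.linalg.norm(a-b)
def blobs(img,lo,hi,roi,amin):
    m=cv2.inRange(cv2.cvtColor(img,cv2.COLOR_RGB2HSV),lo,hi); k=np.zeros_like(m); x0,y0,x1,y1=roi; k[y0:y1,x0:x1]=m[y0:y1,x0:x1]
    n,l,s,c=cv2.connectedComponentsWithStats(k)
    return [(c[i].round(1),s[i].tolist()) for i in range(1,n) if s[i,4]>=amin]
E
python3 - <<'E'
from h import *
for n,roi in (("top",(255,130,395,215)),("scene",(230,170,390,290))):
    c=cams.capture(n)
    print(n)
    for nm,lo,hi in (("red",(0,150,100),(8,255,255)),("green",(60,80,40),(95,255,255)),("yellow",(20,140,120),(35,255,255)),("black",(0,0,0),(180,255,45))):
        for b in blobs(c["image"],lo,hi,roi,8): print(nm,b[0],b[1],plane(c,b[0],.115).round(4) if nm in("red","green") else "")
    if n=="top":
        g=c["image"]; cv2.imwrite("pics/t1.png",cv2.resize(g[125:220,250:400,::-1],None,fx=5,fy=5,interpolation=cv2.INTER_CUBIC))
E
```

```text
top
red [359.8 149.8] [352, 147, 17, 7, 108] [ 0.6332 -0.0548  0.115 ]
red [285.9 152. ] [278, 149, 17, 7, 116] [0.6251 0.1452 0.115 ]
red [322.9 150.8] [315, 148, 17, 7, 111] [0.6295 0.045  0.115 ]
green [326.3 184.4] [317, 181, 16, 6, 52] [0.5366 0.0352 0.115 ]
green [361.6 183.5] [354, 180, 16, 6, 55] [ 0.5401 -0.0589  0.115 ]
green [288.  185.1] [279, 182, 17, 6, 67] [0.5337 0.1372 0.115 ]
scene
red [268.2 229.4] [258, 226, 21, 8, 120] [ 0.6352 -0.0521  0.115 ]
red [308.5 233.6] [298, 230, 21, 8, 124] [0.6314 0.048  0.115 ]
red [349.3 237.8] [339, 234, 21, 8, 125] [0.6273 0.1473 0.115 ]
green [268.4 207.2] [266, 205, 5, 5, 20] [ 0.5485 -0.0748  0.115 ]
green [280.7 207.9] [277, 205, 9, 6, 44] [ 0.5451 -0.0424  0.115 ]
green [306.8 210.6] [304, 208, 6, 6, 30] [0.543 0.027 0.115]
green [318.8 211.7] [316, 209, 7, 6, 39] [0.5414 0.0585 0.115 ]
green [345.5 214.2] [342, 212, 8, 6, 35] [0.5382 0.1281 0.115 ]
green [357.8 215.3] [355, 213, 7, 6, 36] [0.5365 0.1598 0.115 ]
yellow [273.9 199.4] [269, 198, 11, 4, 34] 
yellow [312.9 203.1] [308, 201, 11, 5, 36] 
yellow [352.4 206.9] [347, 205, 12, 5, 37] 
yellow [265.7 260.5] [261, 255, 10, 12, 69] 
yellow [305.4 264.9] [302, 259, 9, 12, 73] 
yellow [346.4 269.3] [342, 264, 10, 12, 79] 
black [274.4 188.6] [270, 178, 10, 20, 150] 
black [313.5 192.3] [309, 181, 10, 21, 152] 
black [353.2 196.2] [348, 185, 11, 21, 167]
```

View pics/t1.png

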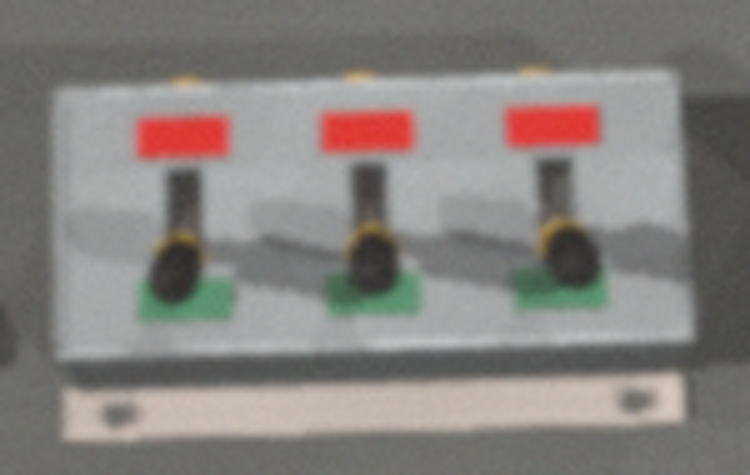

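The red plates sit 100 mm apart at z=0.115, which matches the given sizes. The box centre is about (0.585, 0.045) with a yaw of about 0.04. I'll push with shut fingers, tool x along the box's x, under a force guard, starting with the middle lever.

```bash
cat >> h.py <<'E'
C=np.array([.5855,.045]); YAW=.04; Z=.165
LEV=dict(left=.1,middle=0.,right=-.1)
def W(x,y,z): return [C[0]+x*np.cos(YAW)-y*np.sin(YAW), C[1]+x*np.sin(YAW)+y*np.cos(YAW), z]
def quat(a): return [0,float(np.cos(a/2)),float(np.sin(a/2)),0]   # tool down, tool x at angle a
Q=quat(YAW+np.pi)
def bx(): 
    p=np.array(bot.read_state()["ee_pos"]); return (p[0]-C[0])*np.cos(YAW)+(p[1]-C[1])*np.sin(YAW)
def push(n,end=.0096,guard=10,feed=.02):
    y=LEV[n]
    bot.move_l(W(-.095,y,.26),feed=.2); bot.move_l(W(-.095,y,Z),feed=.12); bot.pause(.2)
    f0=np.array(bot.read_state()["contact_force"])
    hit=bot.move_l(W(end,y,Z),feed=feed,guard=guard)
    s=bot.read_state(); print(n,hit,"x",round(bx(),4),"dF",(np.array(s["contact_force"])-f0).round(1),"t",round(s["time_s"],1))
    x=bx(); bot.move_l(W(x-.02,y,Z),feed=.08); bot.move_l(W(x-.02,y,.26),feed=.15)
    return hit,x
E
python3 - <<'E'
from h import *
bot.move_l([.24,.495,.30],feed=.2)
for a in (YAW,YAW+np.pi): print(a,bot.inverse_kinematics(W(-.095,0,.30),quat(a)))
bot.set_gripper(0.0)
bot.movep(W(-.095,0,.30),Q)
print(push("middle"))
c=cams.capture("scene"); cv2.imwrite("pics/s1.png",c["image"][...,::-1])
E
```

```text
0.04 [-0.06627564  0.16905357 -0.14438298  1.25735978  0.          3.03531701]
3.181592653589793 [-0.06627564  0.16905357 -0.14438298  1.25735978  0.         -0.10627564]
middle True x -0.0681 dF [-2.5 -2.   0.7] t 7.1
(True, np.float64(-0.0681413471586603))
```

View pics/s1.png

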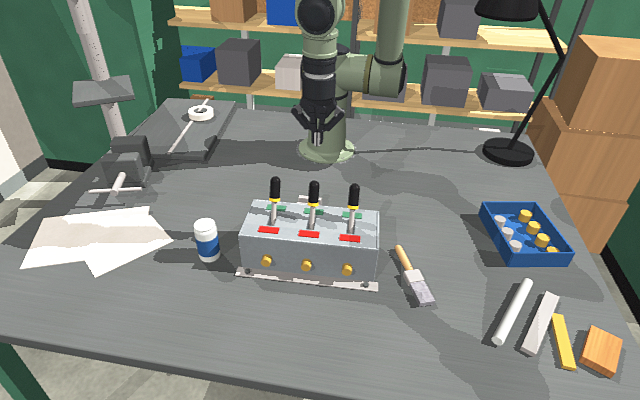

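The gripper is clear at (318,135), and the middle grip is still near (314,190). The stop at x=-0.068 fits a blocked lever. Next I'll try the others, tracking each grip's centroid in the scene camera.

```bash
cat >> h.py <<'E'
def grips():
    c=cams.capture("scene"); print([b[0].tolist() for b in blobs(c["image"],(0,0,0),(180,255,45),(230,165,390,240),60)]); return c
E
python3 - <<'E'
from h import *
grips()
h,x=push("left"); grips()
if x<-.03: push("right"); c=grips(); cv2.imwrite("pics/s2.png",c["image"][...,::-1])
E
```

```text
[[274.6, 188.6], [313.2, 193.1], [353.3, 196.1]]
left True x -0.0772 dF [-0.8  0.9 -1.1] t 11.9
[[274.6, 187.5], [313.3, 193.2], [353.3, 195.9]]
right True x -0.0763 dF [ 0.4  0.5 -1.2] t 17.2
[[274.5, 188.7], [313.2, 193.0], [353.3, 196.2]]
```

```bash
cat >> h.py <<'E'
def creep(n,x0=-.09,x1=-.05,step=.002,lim=9):
    y=LEV[n]; u=np.array([np.cos(YAW),np.sin(YAW),0])
    bot.move_l(W(x0,y,.26),feed=.2); bot.move_l(W(x0,y,Z),feed=.12); bot.pause(.3)
    f0=np.array(bot.read_state()["contact_force"])@u; log=[]
    x=x0
    while x<x1:
        x+=step; g=bot.move_l(W(x,y,Z),feed=.02,guard=14)
        f=np.array(bot.read_state()["contact_force"])@u-f0; log.append((round(x*1e3),round(bx()*1e3,1),round(float(f),1),int(g)))
        if f<-lim or g: break
    print(n,log,round(bot.read_state()["time_s"],1)); return x
E
python3 - <<'E'
from h import *
creep("right"); grips()
E
```

```text
right [(-88, np.float64(-87.8), -0.7, 0), (-86, np.float64(-85.9), -1.0, 0), (-84, np.float64(-83.9), 0.2, 0), (-82, np.float64(-81.9), -0.6, 0), (-80, np.float64(-79.8), -0.9, 0), (-78, np.float64(-77.9), -0.5, 0), (-76, np.float64(-76.2), -1.4, 0), (-74, np.float64(-75.3), -5.8, 0), (-72, np.float64(-72.9), -3.4, 0), (-70, np.float64(-70.2), -4.0, 0), (-68, np.float64(-68.5), -6.1, 0), (-66, np.float64(-67.5), -8.8, 0), (-64, np.float64(-66.6), -11.4, 0)] 23.2
[[273.8, 189.3], [313.2, 192.9], [353.3, 196.1]]
```

Right made contact at -76 mm and then stiffened from -68 mm, so it is blocked. The earlier guards were tripped by the impact at contact. I'll probe middle and then left more quickly, moving sideways at low height.

```bash
cat >> h.py <<'E'
u=np.array([np.cos(YAW),np.sin(YAW),0])
def F(): return float(np.array(bot.read_state()["contact_force"])@u)
def attempt(n,end=.013,retract=True):
    y=LEV[n]
    bot.move_l(W(-.088,y,Z),feed=.12); bot.pause(.1); f0=F()
    g=bot.move_l(W(-.064,y,Z),feed=.02,guard=14); f=F()-f0; x=bx(); ok=not g and f>-8.5
    print(n,"probe",g,round(x,4),round(f,1),"free" if ok else "BLOCKED")
    if ok:
        g=bot.move_l(W(end,y,Z),feed=.03,guard=9); x=bx(); print("  stroke",g,round(x,4),round(F()-f0,1))
        ok=x>.004
    bot.move_l(W(-.095,y,Z),feed=.15); print("  t",round(bot.read_state()["time_s"],1)); return ok
E
python3 - <<'E'
from h import *
bot.move_l(W(-.095,-.1,Z),feed=.1)
if not attempt("middle"): attempt("left")
grips()
E
```

```text
middle probe False -0.0676 -9.3 BLOCKED
  t 26.5
left probe True -0.0767 -0.9 BLOCKED
  t 28.6
[[357.4, 168.7], [274.2, 188.2], [313.3, 193.1], [353.3, 195.7]]
```

Middle is blocked as well, so left should be the free one. Its guard tripped on the contact bump, so I'll touch it more slowly and then stroke.

```bash
cat >> h.py <<'E'
def attempt(n,end=.013):
    y=LEV[n]
    bot.move_l(W(-.081,y,Z),feed=.12); bot.pause(.1); f0=F(); L=[]
    for xc in (-.078,-.076,-.074,-.071,-.068,-.064):
        g=bot.move_l(W(xc,y,Z),feed=.012,guard=13); f=F()-f0; L.append((round(bx()*1e3,1),round(f,1)))
        if g or f<-9: break
    ok=not g and f>-8.5
    print(n,L,g,"free" if ok else "BLOCKED")
    if ok:
        g=bot.move_l(W(end,y,Z),feed=.03,guard=9); x=bx(); print("  stroke",g,round(x,4),round(F()-f0,1)); ok=x>.004
    if ok or L[-1][0]>-70: bot.move_l(W(-.095,y,Z),feed=.15)
    print("  t",round(bot.read_state()["time_s"],1)); return ok
E
python3 - <<'E'
from h import *
attempt("left"); c=grips(); cv2.imwrite("pics/s3.png",c["image"][...,::-1])
E
```

```text
left [(np.float64(-78.0), 0.6), (np.float64(-76.4), -1.1), (np.float64(-75.3), -5.9), (np.float64(-71.5), -3.1), (np.float64(-67.7), -3.8), (np.float64(-63.6), -1.6)] False free
  stroke False 0.013 -2.3
  t 34.9
[[274.2, 188.1], [313.2, 193.1], [351.6, 214.9]]
```

View pics/s3.png

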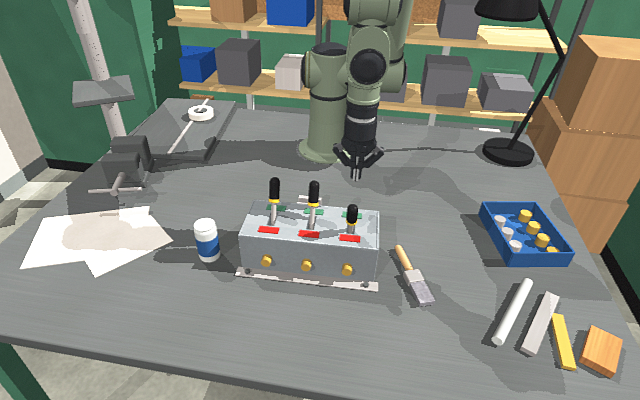

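The left lever is over, with its grip at (352,215) and the gripper clear. I'll check its angle by projection, then try the next.

```bash
cat >> h.py <<'E'
def angle(c,n,px):
    q=np.array(c["orientation"]); Rm=R.from_quat(q[[1,2,3,0]]).inv()
    T=np.linspace(0,.95,96); best=[]
    for t in T:
        a=t-.45; p=c["camera_matrix"]@Rm.apply(np.array(W(.101*np.sin(a),LEV[n],.085+.101*np.cos(a)))-c["xyz"]); best.append(np.linalg.norm(p[:2]/p[2]-px))
    return T[np.argmin(best)],min(best).round(1)
E
python3 - <<'E'
from h import *
c=grips()
print(angle(c,"middle",[313.2,193.1]),angle(c,"left",[351.6,214.9]))
ok=attempt("middle")
if not ok: ok=attempt("right")
if ok: 
    c=grips()
E
```

```text
[[358.7, 169.0], [274.2, 188.2], [313.2, 193.0], [351.6, 214.7]]
(np.float64(0.11), np.float64(0.3)) (np.float64(0.8300000000000001), np.float64(0.4))
middle [(np.float64(-77.9), -0.3), (np.float64(-75.9), -0.3), (np.float64(-73.9), 0.3), (np.float64(-70.9), -0.9), (np.float64(-69.0), -4.3), (np.float64(-67.2), -10.7)] False BLOCKED
  t 38.8
right [(np.float64(-77.9), 0.8), (np.float64(-76.0), -0.1), (np.float64(-73.9), 1.4), (np.float64(-71.0), 0.8), (np.float64(-68.6), -2.1), (np.float64(-64.4), -3.8)] False free
  stroke False 0.013 -3.0
  t 45.8
[[313.2, 192.7], [268.1, 206.9], [351.7, 214.2]]
```

```bash
python3 - <<'E'
from h import *
attempt("middle",end=.015)
c=grips(); B=[b[0] for b in blobs(c["image"],(0,0,0),(180,255,45),(230,180,390,240),60)]
for n,b in zip(("right","middle","left"),sorted(B,key=lambda b:b[0])): print(n,b,angle(c,n,b))
cv2.imwrite("pics/s4.png",c["image"][...,::-1])
E
```

```text
middle [(np.float64(-77.9), 1.8), (np.float64(-75.9), 0.7), (np.float64(-73.9), 1.9), (np.float64(-71.0), 0.7), (np.float64(-68.6), -2.0), (np.float64(-63.7), -0.5)] False free
  stroke False 0.015 -0.1
  t 52.9
[[268.1, 206.9], [309.4, 211.5], [351.7, 214.3]]
right [268.1 206.9] (np.float64(0.8300000000000001), np.float64(0.8))
middle [309.4 211.5] (np.float64(0.85), np.float64(0.7))
left [351.7 214.3] (np.float64(0.81), np.float64(0.4))
```

View pics/s4.png

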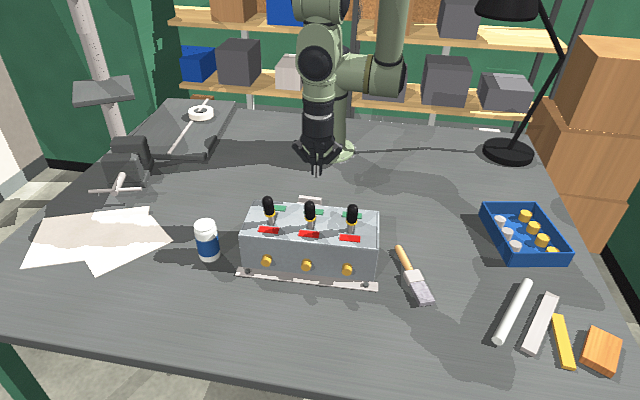

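All three grips are over, at (268,207), (309,212) and (352,214), but left's margin is thin. I have 11 s left, so I'll nudge left a little further, then right if time allows.

```bash
python3 - <<'E'
from h import *
def nudge(n):
    y=LEV[n]
    bot.move_l(W(-.095,y,Z),feed=.2); bot.move_l(W(.002,y,Z),feed=.15,guard=12)
    f0=F(); g=bot.move_l(W(.019,y,Z),feed=.025,guard=9); x=bx(); f=F()-f0
    bot.move_l(W(-.07,y,Z),feed=.2); t=bot.read_state()["time_s"]; print(n,g,round(x,4),round(f,1),round(t,2)); return t
t=nudge("left")
if t<57.6: nudge("right")
c=grips(); B=[b[0] for b in blobs(c["image"],(0,0,0),(180,255,45),(230,180,390,240),60)]
for n,b in zip(("right","middle","left"),sorted(B,key=lambda b:b[0])): print(n,b,angle(c,n,b))
print(bot.read_state()["time_s"])
E
```

```text
left False 0.0187 -1.5 55.83
right False 0.0186 -3.3 59.21
[[267.8, 208.5], [309.4, 210.7], [351.3, 216.6]]
right [267.8 208.5] (np.float64(0.87), np.float64(0.9))
middle [309.4 210.7] (np.float64(0.8200000000000001), np.float64(0.6))
left [351.3 216.6] (np.float64(0.87), np.float64(0.2))
59.2583
```

```bash
python3 -c "
from cell import bot
print(bot.finish_job(), bot.read_state()['time_s'])"
```

```text
the job is handed in; nothing more can be done
the job is handed in; nothing more can be done
```

I threw all three levers to the red side in the order left, right, middle and handed the job in with the robot clear at about 59 s; the last camera check put them at about 0.87 (left), 0.87 (right) and 0.82 rad (middle, thinnest margin over 0.78), and no verdict came back.

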